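# Knock the jammed stop loose and lift it out of the jig

### The arm

A 6-joint arm with a two-finger parallel gripper is mounted at the origin on the work surface; the furniture and walls round the work are solid. World frame = base frame: x ahead of the robot, y to its left, z up, the work surface at z = 0. Lengths are in m, angles in rad, forces in N, time in s.
With the tool pointing down it reaches from about 0.35 to 0.975 m from the base axis. Payload 4.9 kg.
Tool frame: the origin (TCP) lies midway between the tips of the shut fingers; the grasp point (between the pads) lies 19 mm behind it; z points along the fingers, y is the direction in which the jaws open and shut (so a half turn about z gives the same grasp; the last joint's range is limited). The gripper opens to 85 mm and grips with 20 to 120 N. Pads are 22 mm wide; open, the fingers measure 114 mm over their backs; the gripper's body (76 mm by 85 mm) begins 54 mm behind the grasp point. The pads swing forward as they close: fully open they stand 13 mm farther back than shut.
Start: joints at [1.21, 0.053, 1.613, -0, 1.476, -0.119], TCP at [0.15, 0.607, 0.231] pointing down, gripper open.
Joint ranges: [-3.01, 3.01], [-1.01, 2.22], [0.06, 2.58], [-1.02, 4.17], [0.09, 2.62], [-3.14, 3.14]. Speed limits (rad/s): [2.57, 2.57, 3.14, 3.14, 3.14, 3.14].

### API

Orientations are given as a unit quaternion [w, x, y, z].
In Python, from plant import state, grab_frame, camera_params, job_done, boxes_of gives the robot as it stands.
- The arm moves only by the tool step_arm, never from a script. Its argument "steps" is a list of rows, each a list of 4 numbers: the shift along the tool's x, y, z in mm, then the turn about the tool's z in degrees. A call has 1 to 8 rows; each row shifts and turns the pose as measured when the row begins, along the tool's axes as they then stand; what a row does not reach is not made up. A row lasts 1/10 s, in which the tool goes at most 50 mm and 8.59 degrees, less where a joint would pass 70% of its speed; a pose out of reach is approached as far as the arm can. A call is refused whole if a number of a shift passes 50 or a number of a turn 8.59, either way. A call with a gripper value outside its range is refused whole. "claw" is the opening in per cent of the stroke, from 0 (shut) to 100 (fully open), set as the call begins (left out, the last holds). The fingers move at their own pace and stop on an object; the grip force is fixed at half the most. Time passes only in rows, so rows that do not move let the fingers close. It gives the time, the measured TCP pose, the force and the opening at its end, in the units of the state.
- state(): the state, without advancing time (a new reading comes with each control period).
- grab_frame(name): name is "scene" or "top" or "wrist"; returns (picture, depth): 420x560x3 uint8, red, green, blue; 420x560 float32, m along the optical axis (not along the pixel's ray), 0 where there is no reading.
- camera_params(name): a dict with "mtx" (3x3 intrinsics, pixels), "k1" (the pictures are not rectified: a ray, as slopes to the right and down, at radius r is drawn at 1 + k1 r^2 times it, then the intrinsics apply), "extrinsics" (4x4, takes a point from camera to world coordinates); the wrist camera has in their place "T_tool_cam" (4x4, takes a point from camera to tool coordinates, whose origin is the TCP and whose axes are the flange's). Camera axes: x right, y down, z forward; pixel columns grow to the right and rows downward; lengths in m; the calibration is good to about 2 mm. A picture is of the moment at which its call begins: read the wrist's pose just before it. camera_params takes no time and is no camera call.
- job_done(): hands the job in, once; it reports no verdict.
Trained networks look in the newest picture that a camera, given by its name, has taken for a name from the list of things; names that differ only in an ending like _2 or _b are one class to them, and where a whole thing is asked for, a point or a joint stands for the part that bears it (a point fixed in the world has none). Each returns a list of dicts, best first, with "p" (0 to 1); they miss things now and then, are a little off and sometimes report something else, mostly with a low value. They report only what shows in the picture. A call takes as long as a camera call. They do not tell look-alikes from the thing itself.
- boxes_of(camera, label): "box" ([left, top, width, height] in pixels, round what is visible of it).
The state is a dict: "time": time; "joint_pos": joint angles; "joint_vel": joint speeds; "joint_efforts": joint torques, N m; "tool_pos": TCP position; "tool_rot": TCP orientation; "contact_force": force on the tool from outside, world axes, zero at the start; "ft_torque": the same for the moment, N m; "gripper_width": opening from 0.0 (shut) to 1.0 (fully open).
Only numpy, scipy, OpenCV 4.12 (cv2) and the standard library are available. Lean on these libraries where they do the work, as an engineer would, in place of code of your own. Each camera call takes 0.05 s, during which the arm holds its last target. There are 200 camera calls.

### The job

The red stop is jammed in the T-slot of the steel jig. Pick up the wooden knocking block and with it knock the stop along the slot, not touching the stop with the gripper, until it stands free of the lips on the open end of the jig, without sending it off the end; then put the block back on the bench, right way up. Lift the freed stop out and set it down (no dropping) upright in the blue tray, leaving everything else in its place.

Things in the scene. Friction and masses are not known exactly. Their poses are not given: they have to be found in the camera images.
- jig: fixed steel T-slot jig, 230 x 110 mm. Origin on the bench under the slot's centre line, where the lips end; x along the slot toward the open end, y across, z up. Flat bed, top 8 mm above the bench, x -105 to +125 mm, y -55 to +55 mm. Lips hold down the foot of what is in the slot from x = -100 to 0; beyond that the bed is open, with no walls and no end stop.
- lip_end (a point): point on the slot's centre line at the end of the lips, level with their tops (30 mm above the bench), axes as the jig's. A grey lip and, at +y, a brass spring jaw leave a 30 mm gap for the stem. The jaw pinches the stop: pushing it along takes about 8 to 15 N; once out of the lips only its weight holds it.
- stop: jammed stop, 0.3 kg, an upside-down T: steel foot 70 (x) x 54 (y) x 10 mm, red stem 60 (x) x 30 (y) mm on its middle, 67 mm high in all. Origin under its centre; x as the jig's x, z up. Starts on the bed at jig x = -62 to -42 mm, the stem 45 mm above the lips. Clear of the lips when its origin is past jig x = +35 mm; it tips off the bed's end past x = +125 mm.
- knock_block: loose beech knocking block, 100 (x) x 40 (y) x 40 mm, 0.2 kg, with a dark band near each end, lying on the bench. Origin in the centre of the underside, x along its length, z up. Held across its 40 mm width with its underside just above the lips, its end face can follow the stem all along the slot.
- tray: fixed blue open tray, 150 x 150 mm, 25 mm high, walls and floor 5 mm thick. Origin on the bench under its centre, z up.
- glue_pot: bystander: round tin with yellow and black label, 69 mm across, 79 mm high; origin under its centre
- thread_brown: bystander: spool of brown thread, about 44 mm across, 60 mm high, with a thread tail; origin under its middle
There are look-alikes about, which are no part of the job. What is shaped like the stop but turquoise is not meant.

How it is judged:
By the outcome, as a careful person would: the job done as asked, in the order asked, and still so for the second after the job is handed in, with the robot touching nothing.
It also fails if it takes over 64 s, if anything falls off the work surface, if the arm or the gripper's body presses on something with over 40 N, if the wrist force passes 120 N, or if a joint passes its speed limit or range.

## Working session

There is one attempt and no reset: what is moved stays moved. The work goes in short steps, Python scripts to look and compute and a tool call to move; the robot and the scene stay as the last step left them, time stands still between calls to the robot, and variables do not carry over. Pictures are saved under pics/ and viewed, about 8 in all and at most 12, crops included, and the job is handed in when it is done.

Besides the shell and the picture viewer there is one more tool, called after ">>>" as name(argument=value, ...) on one line, values as JSON. step_arm: Moves the arm, as the interface text tells. Its arguments: {"type":"object","properties":{"steps":{"type":"array"},"claw":{"type":"number"}},"required":["steps"]}

```bash
mkdir -p pics
cat > h.py <<'E'
import numpy as np, cv2
from plant import state, grab_frame, camera_params, job_done, boxes_of
from scipy.spatial.transform import Rotation as R
def T_of(s):
    q=s["tool_rot"];T=np.eye(4);T[:3,:3]=R.from_quat([q[1],q[2],q[3],q[0]]).as_matrix();T[:3,3]=s["tool_pos"];return T
def look(cam):
    s=state();p,d=grab_frame(cam);c=camera_params(cam)
    E=np.array(c["extrinsics"]) if "extrinsics" in c else T_of(s)@np.array(c["T_tool_cam"])
    return p,d,np.array(c["mtx"]),c["k1"],E
def cloud(d,K,k1,E):
    v,u=np.mgrid[:d.shape[0],:d.shape[1]]
    n=cv2.undistortPoints(np.stack([u,v],-1).reshape(-1,1,2).astype(float),K,np.array([k1,0,0,0.])).reshape(d.shape+(2,))
    P=np.concatenate([n*d[...,None],d[...,None]],-1)
    W=P@E[:3,:3].T+E[:3,3]; W[d==0]=np.nan
    return W
def save(n,p): cv2.imwrite("pics/"+n+".png",p[...,::-1])
E
python3 - <<'E'
from h import *
np.set_printoptions(precision=3,suppress=True)
s=state();print(s["time"],s["tool_pos"],s["tool_rot"],s["gripper_width"])
ims=[]
for c in ["top","scene"]:
    p,d,K,k1,E=look(c);W=cloud(d,K,k1,E);np.savez(c+".npz",p=p,W=W,d=d);save(c,p)
    print(c,E[:3,3],K[0,0])
    for l in ["jig","stop","knock_block","tray","glue_pot","thread_brown"]:
        for b in boxes_of(c,l):
            x,y,w,h=b["box"];cx,cy=int(x+w/2),int(y+h/2)
            print(l,round(b["p"],2),np.round(b["box"]),W[min(cy,419),min(cx,559)])
E
```

```text
0.0 [0.149 0.606 0.23 ] [-0.     0.121  0.993 -0.001] 0.9992301779277571
top [0.488 0.017 0.894] 391.857991739648
jig 0.76 [252. 158. 103.  60.] [ 0.605 -0.041  0.008]
stop 0.71 [150. 182.  39.  36.] [0.577 0.248 0.067]
stop 0.66 [260. 177.  33.  26.] [0.593 0.021 0.076]
knock_block 0.68 [162. 262.  50.  24.] [0.421 0.217 0.041]
tray 0.73 [366. 224.  70.  69.] [ 0.441 -0.261  0.004]
glue_pot 0.97 [376. 143.  46.  34.] [ 0.652 -0.24   0.078]
glue_pot 0.28 [369. 224.  64.  69.] [ 0.441 -0.258  0.005]
thread_brown 0.83 [289. 266.  20.  25.] [ 0.405 -0.024  0.061]
scene [-0.106 -0.595  0.578] 508.04067750645464
jig 0.62 [254. 195. 116.  55.] [ 0.608 -0.041  0.005]
stop 0.87 [273. 180.  38.  37.] [ 0.588 -0.002  0.057]
stop 0.6 [196. 157.  26.  28.] [0.575 0.245 0.046]
knock_block 0.8 [142. 189.  43.  39.] [0.405 0.195 0.039]
knock_block 0.42 [275. 180.  38.  40.] [ 0.591 -0.005  0.054]
tray 0.68 [291. 264. 130.  94.] [ 0.443 -0.263  0.003]
glue_pot 0.59 [396. 212.  45.  53.] [ 0.629 -0.268  0.055]
thread_brown 0.85 [226. 229.  28.  45.] [ 0.397 -0.04   0.044]
```

Run:
```python
from h import *
z=np.load("top.npz");p=z["p"]
big=cv2.resize(p[130:310,130:450],(800,450),interpolation=cv2.INTER_CUBIC)
save("top_crop",big)
W=z["W"];np.set_printoptions(precision=4,suppress=True)
def rect(m,n):
    P=W[m][:,:2].astype(np.float32)
    print(n,len(P),cv2.minAreaRect(P*1000),'med',np.median(W[m],0))
Z=W[...,2]
def box(x,y,w,h,a,b):
    m=np.zeros(Z.shape,bool);m[y:y+h,x:x+w]=1;return m&(Z>a)&(Z<b)
rect(box(155,255,64,38,.033,.05),"block top")
rect(box(250,170,55,40,.06,.09),"stop top")
rect(box(250,150,110,75,.022,.04),"lips")
rect(box(244,150,118,75,.004,.05),"jig all")
rect(box(360,218,82,82,.015,.035),"tray rim")
rect(box(145,175,50,50,.055,.09),"turq top")
```

```text
block top 844 ((420.02777099609375, 221.15406799316406), (40.344398498535156, 98.06283569335938), 0.5318140387535095) med [0.4204 0.2212 0.0395]
stop top 415 ((599.7384033203125, 19.438365936279297), (30.001962661743164, 59.64373779296875), 8.224813461303711) med [0.5993 0.0186 0.0746]
lips 1547 ((609.251220703125, 24.45263671875), (129.38536071777344, 99.84748077392578), 8.309490203857422) med [0.5848 0.0233 0.0297]
jig all 5106 ((608.7193603515625, -40.2279052734375), (269.2899475097656, 171.047119140625), 88.92459106445312) med [ 0.6107 -0.0463  0.0087]
tray rim 736 ((442.5208435058594, -257.4129333496094), (150.8613739013672, 151.55975341796875), 88.68707275390625) med [ 0.4441 -0.2608  0.0237]
turq top 417 ((581.874755859375, 264.18951416015625), (29.74452781677246, 59.47712707519531), 43.101295471191406) med [0.582  0.2631 0.0664]
```

View pics/top_crop.png

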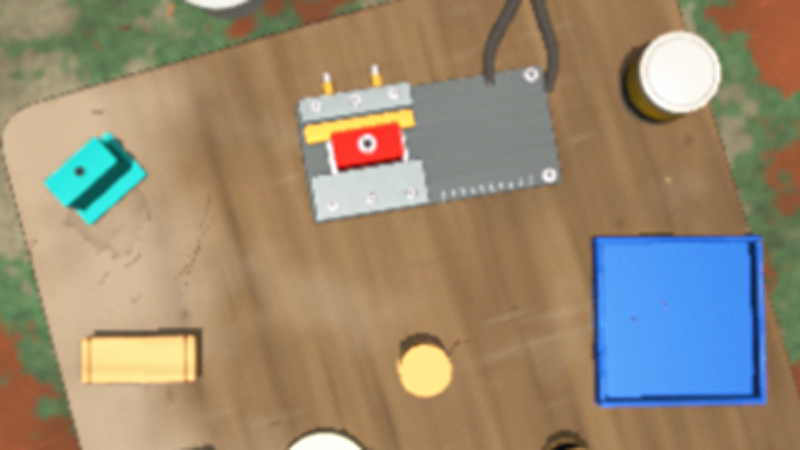

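View pics/scene.png

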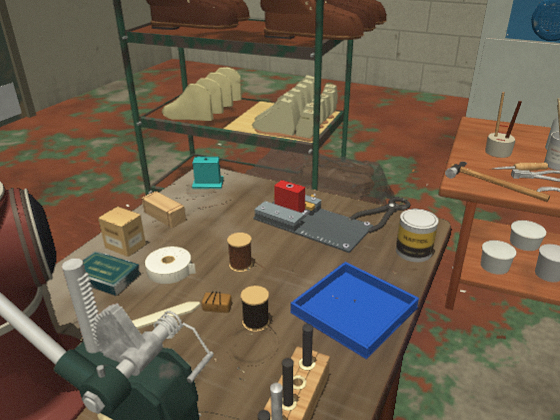

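The red stop is at top px (277,188), i.e. crop (368,145). The turquoise one at (168,200) is a look-alike. The red one is in the jig's slot between the grey lip and the brass jaw, so it is the one meant. The open end points to world -y. The only beech block with dark bands is at top px (187,274), crop (140,358). The carton beside it in the scene view, at (121,230), is taller and is not the block.

```bash
cat >> h.py <<'E'
def plan(tgt,yaw,n):
    """rows to tgt (TCP, m) and tool-y heading yaw (deg, mod 180), n rows"""
    s=state();T=T_of(s);p0=T[:3,3];y0=np.degrees(np.arctan2(T[1,1],T[0,1]))
    dw=(yaw-y0+90)%180-90
    print("t",round(s["time"],2),"pos",np.round(p0,4),"y0",round(y0,2),"tilt",np.round(T[:2,2],4),"w",round(s["gripper_width"],3),"F",np.round(s["contact_force"],1))
    st=(np.array(tgt)-p0)/n*1000
    for i in range(n):
        a=np.radians(y0+dw*i/n);yv=np.array([np.cos(a),np.sin(a),0]);xv=np.cross(yv,[0,0,-1])
        print("[%.1f,%.1f,%.1f,%.2f]"%(st@xv,st@yv,-st[2],-dw/n),end=",")
    print()
E
python3 - <<'E'
from h import *
z=np.load("top.npz");W=z["W"]
m=(W[...,2]>.02)&(W[...,0]>.2)&(W[...,0]<.55)&(W[...,1]>.05)&(W[...,1]<.35)
n,l,st,c=cv2.connectedComponentsWithStats(m.astype(np.uint8))
for i in range(1,n):
    if st[i,4]>15: Q=W[l==i];print(st[i],Q.min(0).round(3),Q.max(0).round(3))
# jig pose: bed edges
m=(abs(W[...,2]-.008)<.003)&(W[...,0]>.5)&(W[...,0]<.72)&(W[...,1]>-.18)&(W[...,1]<.1)
d=np.array([np.cos(np.radians(-81.75)),np.sin(np.radians(-81.75))]);o=np.array([-d[1],d[0]])
for nm,mm in [("bed",m),("lips",(W[...,2]>.025)&(W[...,2]<.034)&(W[...,0]>.53)&(W[...,0]<.68)&(W[...,1]>-.1)&(W[...,1]<.1))]:
    Q=W[mm][:,:2]-[.5995,.019];print(nm,np.percentile(Q@d,[0.5,1,5,95,99,99.5]).round(4),np.percentile(Q@o,[0.5,1,5,95,99,99.5]).round(4))
plan([.42,.2213,.16],0.5,14)
E
```

```text
[256 213   8   5  35] [0.54  0.05  0.025] [0.549 0.066 0.033]
[163 264  47  20 883] [0.4   0.172 0.02 ] [0.44  0.27  0.044]
[241 303  25  38 701] [0.271 0.05  0.02 ] [0.351 0.103 0.03 ]
[180 314  38  34 944] [0.27  0.155 0.021] [0.33  0.226 0.078]
[ 203  342   54   32 1203] [0.2   0.072 0.02 ] [0.267 0.188 0.029]
bed [-0.0722 -0.0634 -0.0507  0.1693  0.186   0.1909] [-0.0989 -0.09   -0.053   0.0694  0.0988  0.1055]
lips [-0.053  -0.0523 -0.0486  0.0408  0.0449  0.0455] [-0.054  -0.0536 -0.0507  0.0544  0.0665  0.0706]
t 0.7 pos [0.1497 0.6068 0.2313] y0 76.14 tilt [0. 0.] w 1.003 F [ 0.1 -0.8 -0.1]
[-25.3,-22.1,5.1,5.40],[-27.3,-19.6,5.1,5.40],[-29.0,-17.0,5.1,5.40],[-30.5,-14.2,5.1,5.40],[-31.7,-11.2,5.1,5.40],[-32.6,-8.2,5.1,5.40],[-33.2,-5.1,5.1,5.40],[-33.6,-1.9,5.1,5.40],[-33.6,1.2,5.1,5.40],[-33.3,4.4,5.1,5.40],[-32.8,7.5,5.1,5.40],[-31.9,10.6,5.1,5.40],[-30.8,13.5,5.1,5.40],[-29.4,16.4,5.1,5.40],
```

>>> step_arm(steps=[[-25.3,-22.1,5,5.4],[-27.3,-19.6,5,5.4],[-29,-17,5,5.4],[-30.5,-14.2,5,5.4],[-31.7,-11.2,5,5.4],[-32.6,-8.2,5,5.4],[-33.2,-5.1,5,5.4],[-33.6,-1.9,5,5.4]], claw=100)

```text
time: 1.5
tool_pos: [0.3049, 0.381, 0.1915]
tool_rot: [-0.0, 0.487, 0.873, 0.003]
contact_force: [0.9, -0.7, -0.3]
gripper_width: 1.001
```

>>> step_arm(steps=[[-33.6,1.2,5,5.4],[-33.3,4.4,5,5.4],[-32.8,7.5,5,5.4],[-31.9,10.6,5,5.4],[-30.8,13.5,5,5.4],[-29.4,16.4,5,5.4],[0,0,0,0]])

```text
time: 2.2
tool_pos: [0.4208, 0.2025, 0.1611]
tool_rot: [0.0, 0.722, 0.692, 0.005]
contact_force: [0.6, 0.4, -0.0]
gripper_width: 0.999
```

```bash
cat >> h.py <<'E'
def top_rect(W,cx,cy,a,b,r=.07):
    m=(abs(W[...,0]-cx)<r)&(abs(W[...,1]-cy)<r)&(W[...,2]>a)&(W[...,2]<b)
    print(m.sum(),cv2.minAreaRect((W[m][:,:2]*1000).astype(np.float32)),"zmed",np.median(W[m][:,2]).round(4))
E
python3 - <<'E'
from h import *
p,d,K,k1,E=look("wrist");W=cloud(d,K,k1,E);save("w1",p)
top_rect(W,.42,.221,.034,.05)
plan([.42,.2213,.16],0.5,4)
E
```

```text
4982 ((419.5643005371094, 221.33633422851562), (40.208797454833984, 100.53800201416016), 0.0803714320063591) zmed 0.0394
t 2.25 pos [0.4202 0.2037 0.1614] y0 -2.28 tilt [0.0071 0.0073] w 1.002 F [ 0.6 -0.1  1.3]
[4.4,-0.2,0.3,-0.69],[4.4,-0.2,0.3,-0.69],[4.4,-0.1,0.3,-0.69],[4.4,-0.1,0.3,-0.69],
```

View pics/w1.png

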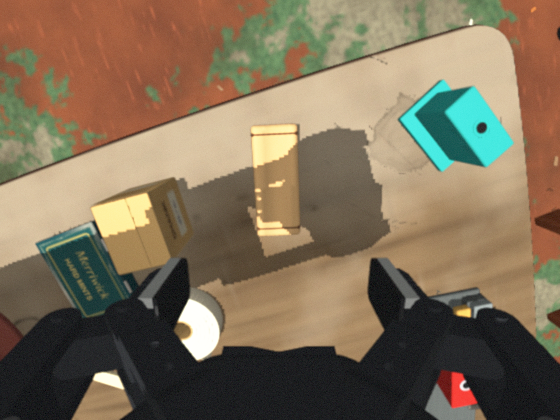

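Wrist view: the block with its two bands is at px (275,180), and the fingers' path is clear of the carton at (140,225).

>>> step_arm(steps=[[4.4,-0.1,15,-0.6],[4.4,-0.1,20,-0.6],[4.4,-0.1,20,-0.6],[4.4,-0.1,20,-0.6],[0,0,20,0],[0,0,15,0],[0,0,0,0]])

```text
time: 2.95
tool_pos: [0.4201, 0.2301, 0.0518]
tool_rot: [0.0, 0.701, 0.713, 0.009]
contact_force: [0.4, -0.3, -0.0]
gripper_width: 0.995
```

Run:
```python
from h import *
plan([.4197,.2213,.009],0.2,3)
```

```text
t 2.95 pos [0.4201 0.2301 0.0518] y0 0.98 tilt [0.0127 0.0128] w 0.995 F [ 0.4 -0.3 -0. ]
[-2.9,-0.2,14.3,0.26],[-2.9,-0.2,14.3,0.26],[-2.9,-0.2,14.3,0.26],
```

>>> step_arm(steps=[[-2.9,-0.2,14,0.3],[-2.9,-0.2,14,0.3],[-2.9,-0.2,9,0.2],[0,0,0,0],[0,0,0,0]])

```text
time: 3.45
tool_pos: [0.4213, 0.224, 0.0155]
tool_rot: [0.001, 0.705, 0.709, 0.011]
contact_force: [1.0, -0.6, -0.3]
gripper_width: 0.998
```

Run:
```python
from h import *
plan([.4197,.2213,.009],0.2,2)
```

```text
t 3.45 pos [0.4213 0.224  0.0155] y0 0.38 tilt [0.0173 0.0151] w 0.998 F [ 1.  -0.6 -0.3]
[-1.4,-0.8,3.2,0.09],[-1.4,-0.8,3.2,0.09],
```

>>> step_arm(steps=[[-2.8,-1.6,5.5,0]])

```text
time: 3.55
tool_pos: [0.421, 0.2218, 0.0111]
tool_rot: [0.001, 0.705, 0.71, 0.013]
contact_force: [0.9, -0.2, 0.3]
gripper_width: 1.001
```

>>> step_arm(steps=[[0,0,0,0],[0,0,0,0],[0,0,0,0],[0,0,0,0]], claw=0)

```text
time: 3.95
tool_pos: [0.4216, 0.2217, 0.012]
tool_rot: [0.002, 0.705, 0.709, 0.014]
contact_force: [0.5, 0.9, -2.8]
gripper_width: 0.462
```

Run:
```python
from h import *
plan([.4197,.2213,.009],0.2,2)
s=state();print(np.round(s["joint_pos"],4))
```

```text
t 3.95 pos [0.4216 0.2217 0.012 ] y0 0.38 tilt [0.0216 0.0167] w 0.462 F [ 0.5  0.9 -2.8]
[-0.2,-1.0,1.5,0.09],[-0.2,-1.0,1.5,0.09],
[ 0.3224 -0.0699  2.1317  0.0103  1.054   0.3106]
```

>>> step_arm(steps=[[0,0,-45,0],[0,0,-45,0],[0,0,0,0]])

```text
time: 4.25
tool_pos: [0.4171, 0.2193, 0.1012]
tool_rot: [-0.0, 0.705, 0.709, 0.01]
contact_force: [1.1, 0.5, -1.5]
gripper_width: 0.459
```

Run:
```python
from h import *
plan([.5863,.110,.095],8.25,5)
```

```text
t 4.25 pos [0.4171 0.2193 0.1012] y0 0.38 tilt [0.0139 0.0141] w 0.459 F [ 1.1  0.5 -1.5]
[-22.1,33.7,1.2,-1.57],[-23.0,33.1,1.2,-1.57],[-23.9,32.4,1.2,-1.57],[-24.8,31.8,1.2,-1.57],[-25.7,31.1,1.2,-1.57],
```

>>> step_arm(steps=[[-22.1,33.7,1,-1.6],[-23,33.1,1,-1.6],[-23.9,32.4,1,-1.6],[-24.8,31.8,1,-1.6],[-25.7,31.1,1,-1.6],[0,0,0,0]])

```text
time: 4.85
tool_pos: [0.5888, 0.1072, 0.0897]
tool_rot: [-0.001, 0.65, 0.76, 0.008]
contact_force: [-0.3, -0.1, -2.4]
gripper_width: 0.452
```

Run:
```python
from h import *
p,d,K,k1,E=look("top");W=cloud(d,K,k1,E);save("t2",cv2.resize(p[130:300,180:400],(660,510)))
top_rect(W,.6,.019,.06,.09,.04)
plan([.5863,.110,.049],8.25,3)
```

```text
421 ((598.2293701171875, 25.464387893676758), (31.828859329223633, 72.50660705566406), 10.822936058044434) zmed 0.0748
t 4.9 pos [0.5865 0.1084 0.0889] y0 8.98 tilt [0.005  0.0151] w 0.458 F [-0.2 -0.3 -2.1]
[0.5,0.0,13.3,0.24],[0.5,0.0,13.3,0.24],[0.5,0.0,13.3,0.24],
```

View pics/t2.png

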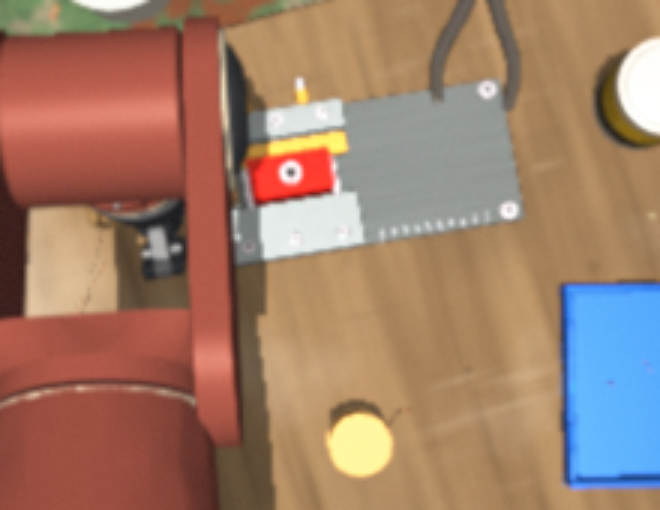

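Top view: the stop is untouched at crop (290,172), and the arm hides the block. I'm descending behind the stem now.

>>> step_arm(steps=[[0.5,0,20,0.3],[0.5,0,15,0.3],[0.5,0,4,0.2],[0,0,0,0]])

```text
time: 5.3
tool_pos: [0.5817, 0.1121, 0.0444]
tool_rot: [-0.006, 0.655, 0.756, 0.005]
contact_force: [0.1, 0.4, -2.4]
gripper_width: 0.461
```

Run:
```python
from h import *
d=np.array([.1435,-.9897])
plan([.5863,.110,.049],8.25,1)
p,dd,K,k1,E=look("scene");save("s2",cv2.resize(p[150:290,200:400],(800,560),interpolation=cv2.INTER_CUBIC))
```

```text
t 5.3 pos [0.5817 0.1121 0.0444] y0 8.17 tilt [-0.0027  0.0156] w 0.461 F [ 0.1  0.4 -2.4]
[-2.7,4.3,-4.6,-0.08],
```

View pics/s2.png

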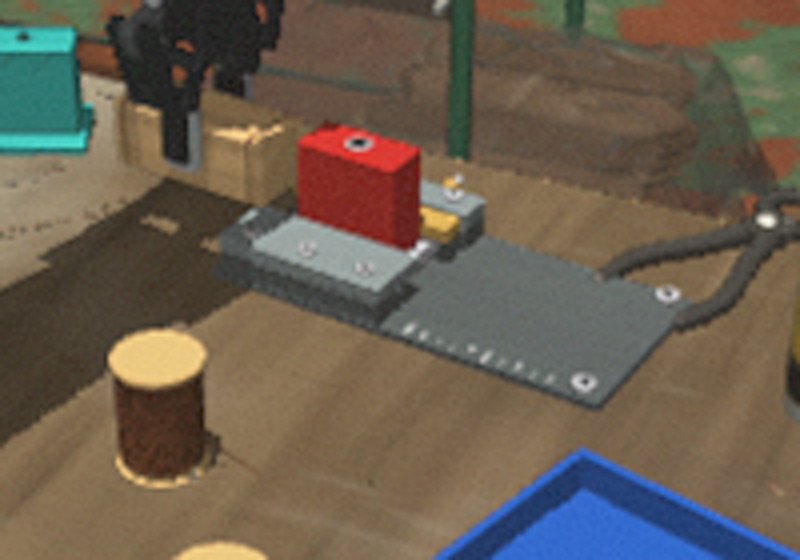

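Scene view: the block is level just above the lips at crop (210,150), and its end face is behind the red stem at (357,190). I'll correct height and lateral position, then start the push.

>>> step_arm(steps=[[-3,4.3,-5,0],[-10,0,0,0],[-10,0,0,0],[-10,0,0,0],[0,0,0,0]])

```text
time: 5.85
tool_pos: [0.5909, 0.0857, 0.0541]
tool_rot: [-0.012, 0.655, 0.756, 0.011]
contact_force: [-0.3, 0.5, -3.5]
gripper_width: 0.459
```

```bash
cat >> h.py <<'E'
D=np.array([.1435,-.9897]);O=np.array([.9897,.1435]);S0=np.array([.5995,.019])
def where():
    s=state();r=np.array(s["tool_pos"])[:2]-S0;print("s",(r@D*1000).round(1),"lat",(r@O*1000).round(1))
E
python3 - <<'E'
from h import *
where();plan([.6032,-.0067,.049],8.25,6)
E
```

```text
s -67.2 lat 1.0
t 5.85 pos [0.5909 0.0857 0.0541] y0 8.18 tilt [-0.003  0.032] w 0.459 F [-0.3  0.5 -3.5]
[-15.5,-0.2,0.9,-0.01],[-15.5,-0.2,0.9,-0.01],[-15.5,-0.2,0.9,-0.01],[-15.5,-0.2,0.9,-0.01],[-15.5,-0.2,0.9,-0.01],[-15.5,-0.2,0.9,-0.01],
```

>>> step_arm(steps=[[-18,0,0,0],[-18,0,0,0]])

```text
time: 6.05
tool_pos: [0.5947, 0.0603, 0.0558]
tool_rot: [-0.021, 0.655, 0.755, 0.019]
contact_force: [-12.0, 59.7, 9.9]
gripper_width: 0.459
```

Run:
```python
from h import *
where();plan([.6032,-.0067,.052],8.25,4)
p,dd,K,k1,E=look("scene");save("s3",cv2.resize(p[150:290,200:400],(800,560),interpolation=cv2.INTER_CUBIC))
p,d,K,k1,E=look("top");W=cloud(d,K,k1,E);save("t3",p)
hsv=cv2.cvtColor(p,cv2.COLOR_RGB2HSV)
m=(W[...,2]>.07)&(W[...,2]<.08)&(hsv[...,1]>190)&((hsv[...,0]<5)|(hsv[...,0]>175))&(abs(W[...,0]-.605)<.04)
print(m.sum(),cv2.minAreaRect((W[m][:,:2]*1000).astype(np.float32)))
```

```text
s -41.6 lat 1.2
t 6.05 pos [0.5947 0.0603 0.0558] y0 8.1 tilt [-0.0068  0.0573] w 0.459 F [-12.   59.7   9.9]
[-16.9,-0.3,0.9,-0.04],[-16.9,-0.3,0.9,-0.04],[-16.9,-0.3,0.9,-0.04],[-16.9,-0.3,0.9,-0.04],
76 ((606.1610717773438, -39.59381103515625), (27.155763626098633, 15.107842445373535), 0.6786152720451355)
```

View pics/s3.png

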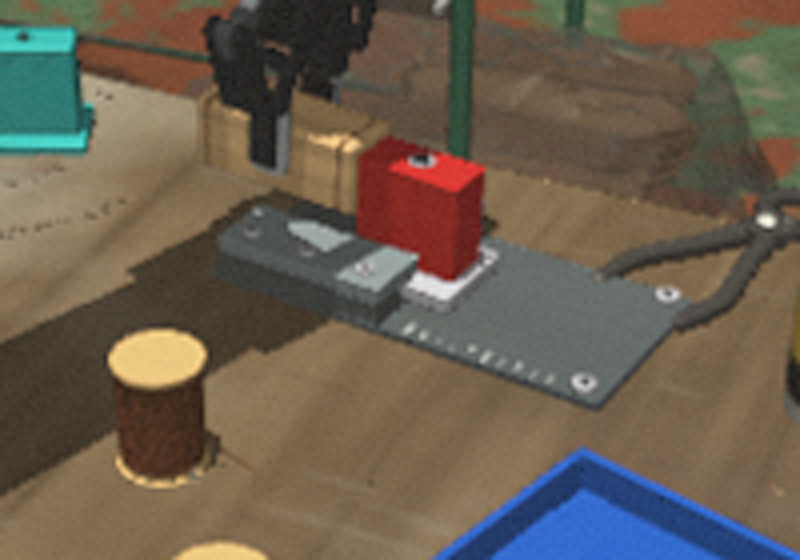

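Scene view: the block follows above the lips, and the stop's foot is emerging at crop (455,275). The push peaked at 60 N, so I'll use smaller rows.

>>> step_arm(steps=[[-10,0,0,0],[-10,0,0,0],[-10,0,0,0]])

```text
time: 6.45
tool_pos: [0.5947, 0.0616, 0.0589]
tool_rot: [-0.047, 0.654, 0.754, 0.041]
contact_force: [-7.1, 35.9, 7.8]
gripper_width: 0.454
```

Run:
```python
from h import *
where();plan([.6032,-.0067,.052],8.25,4)
```

```text
s -42.8 lat 1.3
t 6.45 pos [0.5947 0.0616 0.0589] y0 8.05 tilt [-0.0178  0.1228] w 0.454 F [-7.1 35.9  7.8]
[-17.2,-0.3,1.7,-0.05],[-17.2,-0.3,1.7,-0.05],[-17.2,-0.3,1.7,-0.05],[-17.2,-0.3,1.7,-0.05],
```

The stop did not advance in that push. The compliance tilt (0.12 rad) has turned the block nose-down, so it pushes on the very top of the stem and wedges the stop. I'll back off and swing the block nose-up in the pads by pressing its front end on the jig's near edge.

>>> step_arm(steps=[[22,0,1,0],[22,0,1,0],[0,0,0,0]])

```text
time: 6.75
tool_pos: [0.59, 0.107, 0.0656]
tool_rot: [-0.046, 0.654, 0.754, 0.043]
contact_force: [-0.6, 0.0, -1.8]
gripper_width: 0.457
```

Run:
```python
from h import *
where();plan([.5872,.104,.042],8.25,2)
p,dd,K,k1,E=look("scene");save("s4",cv2.resize(p[150:290,200:400],(800,560),interpolation=cv2.INTER_CUBIC))
```

```text
s -88.5 lat 3.2
t 6.75 pos [0.59   0.107  0.0656] y0 8.13 tilt [-0.0133  0.1243] w 0.457 F [-0.6  0.  -1.8]
[-1.3,-1.6,11.8,-0.06],[-1.3,-1.6,11.8,-0.06],
```

View pics/s4.png

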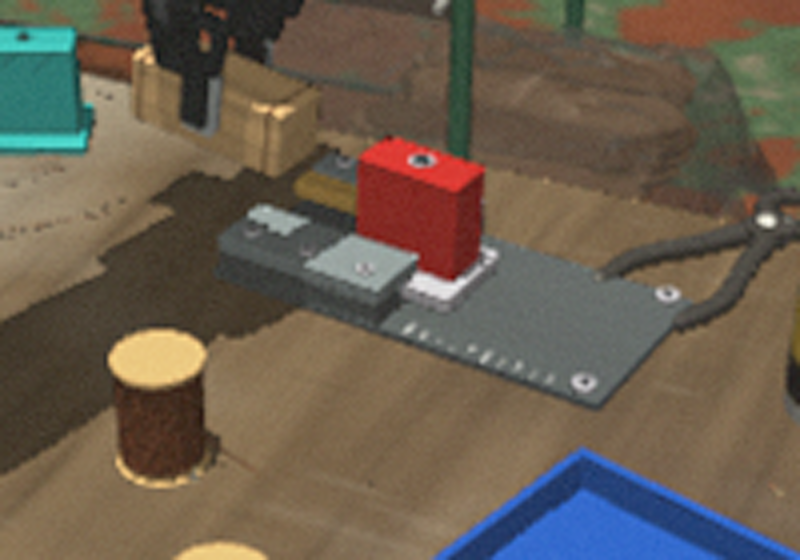

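>>> step_arm(steps=[[-0.5,-2,10,0],[0,-1,6,0],[0,0,4,0]])

```text
time: 7.1
tool_pos: [0.5887, 0.1048, 0.0459]
tool_rot: [-0.044, 0.655, 0.753, 0.043]
contact_force: [-3.4, 6.2, 17.0]
gripper_width: 0.457
```

Run:
```python
from h import *
where();plan([.5872,.104,.038],8.25,2)
```

```text
s -86.5 lat 1.6
t 7.1 pos [0.5887 0.1048 0.0459] y0 7.95 tilt [-0.0092  0.1226] w 0.457 F [-3.4  6.2 17. ]
[-0.3,-0.8,3.9,-0.15],[-0.3,-0.8,3.9,-0.15],
```

>>> step_arm(steps=[[0,0,6,0],[0,0,6,0],[0,0,6,0]])

```text
time: 7.4
tool_pos: [0.5916, 0.1093, 0.0378]
tool_rot: [-0.046, 0.656, 0.752, 0.047]
contact_force: [-7.1, 3.0, 20.8]
gripper_width: 0.458
```

Run:
```python
from h import *
where();plan([.5872,.104,.038],8.25,2)
```

```text
s -90.5 lat 5.2
t 7.4 pos [0.5916 0.1093 0.0378] y0 7.75 tilt [-0.0088  0.131 ] w 0.458 F [-7.1  3.  20.8]
[-2.3,-2.5,-0.1,-0.25],[-2.3,-2.6,-0.1,-0.25],
```

>>> step_arm(steps=[[-2,-2,7,0],[-2,-1,6,0]])

```text
time: 7.6
tool_pos: [0.5938, 0.1106, 0.0352]
tool_rot: [-0.048, 0.656, 0.751, 0.052]
contact_force: [-11.7, 7.1, 25.4]
gripper_width: 0.458
```

Run:
```python
from h import *
where();plan([.5872,.104,.06],8.25,2)
p,dd,K,k1,E=look("scene");save("s5",cv2.resize(p[150:290,200:400],(800,560),interpolation=cv2.INTER_CUBIC))
```

```text
s -91.5 lat 7.5
t 7.6 pos [0.5938 0.1106 0.0352] y0 7.67 tilt [-0.0028  0.1413] w 0.458 F [-11.7   7.1  25.4]
[-2.8,-3.7,-12.4,-0.29],[-2.8,-3.7,-12.4,-0.29],
```

View pics/s5.png

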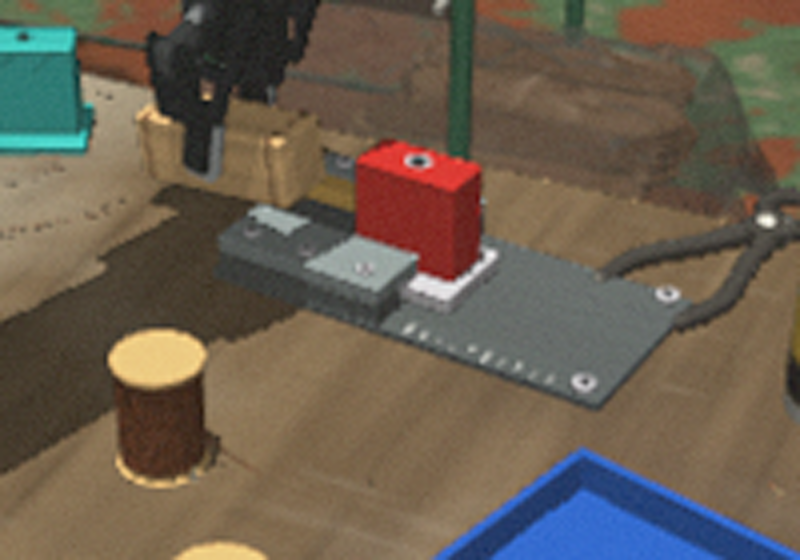

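Scene view: the block is now slightly nose-up, lower edge running (150,178) to (275,205), and the stop is unchanged. I'll lift it a little, re-centre and push again.

>>> step_arm(steps=[[-1,-5,-6,0.3],[-1,-2.5,-2,0.3],[-15,0,-2,0],[-15,0,-2,0],[0,0,0,0]])

```text
time: 8.15
tool_pos: [0.5909, 0.072, 0.0423]
tool_rot: [-0.047, 0.661, 0.747, 0.052]
contact_force: [-0.2, -0.6, -2.3]
gripper_width: 0.458
```

Run:
```python
from h import *
where();plan([.5995,.019,.04],8.25,3)
```

```text
s -53.7 lat -0.9
t 8.15 pos [0.5909 0.072  0.0423] y0 6.97 tilt [-0.0018  0.1404] w 0.458 F [-0.2 -0.6 -2.3]
[-17.9,0.7,0.8,-0.43],[-17.9,0.6,0.8,-0.43],[-17.9,0.4,0.8,-0.43],
```

>>> step_arm(steps=[[-15,0,-1,-0.4],[-15,0,-1,-0.4],[-15,0,-1,-0.4]])

```text
time: 8.45
tool_pos: [0.5946, 0.041, 0.0427]
tool_rot: [-0.063, 0.654, 0.751, 0.064]
contact_force: [-7.1, 18.9, 11.8]
gripper_width: 0.463
```

```bash
cat >> h.py <<'E'
def red():
    p,d,K,k1,E=look("scene");W=cloud(d,K,k1,E)
    hsv=cv2.cvtColor(p,cv2.COLOR_RGB2HSV)
    m=(hsv[...,1]>150)&((hsv[...,0]<6)|(hsv[...,0]>174))&(hsv[...,2]>60)&(abs(W[...,0]-.605)<.05)&(W[...,2]>.04)&(W[...,2]<.085)&(W[...,1]<.07)&(W[...,1]>-.2)
    # -y-facing end of stem: largest s
    Q=W[m];s=(Q[:,:2]-S0)@D
    print("red n",m.sum(),"front s pct",(np.percentile(s,[2,50,95,98])*1000).round(1),"zmax",np.percentile(Q[:,2],98).round(4))
    return p
E
python3 - <<'E'
from h import *
where();plan([.5995,.019,.04],8.25,3);red()
E
```

```text
s -22.5 lat -1.7
t 8.45 pos [0.5946 0.041  0.0427] y0 7.89 tilt [-0.0113  0.1782] w 0.463 F [-7.1 18.9 11.8]
[-7.5,0.6,0.9,-0.12],[-7.5,0.6,0.9,-0.12],[-7.5,0.6,0.9,-0.12],
red n 609 front s pct [35.9 69.9 93.1 93.7] zmax 0.0752
```

The stop is moving again at about 19 N. Its centre is near jig x = +15.

>>> step_arm(steps=[[-15,0,-1.5,-0.2],[-13,0,-1.5,0],[-11,0,-1.5,0]])

```text
time: 8.8
tool_pos: [0.5995, 0.0088, 0.0426]
tool_rot: [-0.071, 0.652, 0.752, 0.07]
contact_force: [-0.4, 4.2, 2.4]
gripper_width: 0.455
```

Run:
```python
from h import *
where();plan([.5995,.019,.04],8.25,3);p=red()
save("s6",cv2.resize(p[150:290,200:400],(800,560),interpolation=cv2.INTER_CUBIC))
```

```text
s 10.1 lat -1.4
t 8.8 pos [0.5995 0.0088 0.0426] y0 8.03 tilt [-0.0159  0.1982] w 0.455 F [-0.4  4.2  2.4]
[3.4,0.5,0.9,-0.07],[3.4,0.5,0.9,-0.07],[3.4,0.5,0.9,-0.07],
red n 634 front s pct [ 68.4 102.7 125.6 126.2] zmax 0.0749
```

View pics/s6.png

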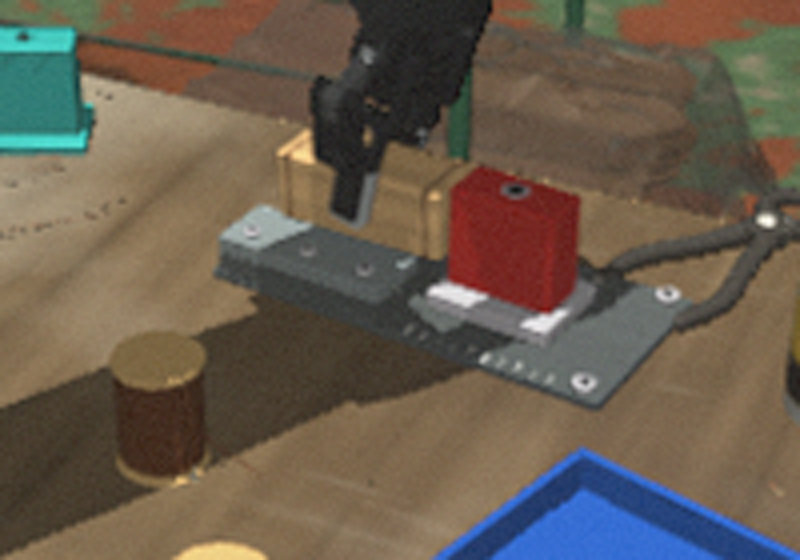

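The stop is free of the lips and upright, foot at crop (510,305). One more small push will give margin.

>>> step_arm(steps=[[-9,0,-1.5,0],[0,0,0,0]])

```text
time: 9.05
tool_pos: [0.6015, -0.0027, 0.0426]
tool_rot: [-0.071, 0.653, 0.751, 0.07]
contact_force: [-0.0, -2.7, 2.0]
gripper_width: 0.458
```

Run:
```python
from h import *
where();red();plan([.6,.019,.12],8.25,2)
```

```text
s 21.7 lat -1.1
red n 643 front s pct [ 80.8 114.8 137.7 138. ] zmax 0.0751
t 9.1 pos [ 0.6016 -0.0026  0.0426] y0 7.91 tilt [-0.0149  0.1974] w 0.457 F [-0.5 -2.5  2.6]
[10.8,0.7,-38.7,-0.17],[10.8,0.7,-38.7,-0.17],
```

```bash
cat >> h.py <<'E'
def plan2(tgt,yaw,n):
    s=state();T=T_of(s);A=T[:3,:3];p0=T[:3,3];y0=np.degrees(np.arctan2(T[1,1],T[0,1]))
    dw=(yaw-y0+90)%180-90
    print("t",round(s["time"],2),"pos",np.round(p0,4),"y0",round(y0,2),"tilt",np.round(T[:2,2],4),"w",round(s["gripper_width"],3),"F",np.round(s["contact_force"],1))
    st=(np.array(tgt)-p0)/n*1000
    for i in range(n):
        v=(A@R.from_euler("z",-dw*i/n,degrees=True).as_matrix()).T@st
        print("[%.1f,%.1f,%.1f,%.2f]"%(*v,-dw/n),end=",")
    print()
E
python3 - <<'E'
from h import *
plan2([.5985,.0195,.05],7.9,1);plan2([.6016,-.0026,.14],7.9,2)
E
```

```text
t 9.1 pos [ 0.6016 -0.0026  0.0426] y0 7.91 tilt [-0.0149  0.1974] w 0.457 F [-0.5 -2.5  2.6]
[23.3,0.1,-2.8,0.01],
t 9.1 pos [ 0.6016 -0.0026  0.0426] y0 7.91 tilt [-0.0149  0.1974] w 0.457 F [-0.5 -2.5  2.6]
[9.6,0.6,-47.7,0.00],[9.6,0.6,-47.7,0.00],
```

>>> step_arm(steps=[[23,0,-3,0],[10,0,-45,0],[10,0,-45,0],[0,0,0,0]])

```text
time: 9.5
tool_pos: [0.594, 0.0201, 0.1389]
tool_rot: [-0.073, 0.654, 0.75, 0.066]
contact_force: [1.3, 0.3, -0.9]
gripper_width: 0.458
```

Run:
```python
from h import *
plan2([.42,.2213,.11],1,8)
```

```text
t 9.5 pos [0.594  0.0201 0.1389] y0 7.78 tilt [-0.0229  0.1937] w 0.458 F [ 1.3  0.3 -0.9]
[26.6,-18.2,8.9,0.85],[26.4,-18.5,8.9,0.85],[26.1,-18.9,8.9,0.85],[25.8,-19.3,8.9,0.85],[25.5,-19.7,8.9,0.85],[25.2,-20.1,8.9,0.85],[24.9,-20.4,8.9,0.85],[24.6,-20.8,8.9,0.85],
```

>>> step_arm(steps=[[26.6,-18.2,9,0.8],[26.4,-18.5,9,0.8],[26,-19,9,0.8],[26,-19,9,0.8],[25.5,-19.7,9,0.8],[25,-20,9,0.8],[25,-20.4,9,0.8],[24.6,-20.8,9,0.8]])

```text
time: 10.3
tool_pos: [0.4129, 0.2217, 0.0966]
tool_rot: [-0.074, 0.7, 0.708, 0.056]
contact_force: [-0.1, -0.1, -1.6]
gripper_width: 0.456
```

>>> step_arm(steps=[[0,0,0,0]])

```text
time: 10.4
tool_pos: [0.4088, 0.223, 0.0935]
tool_rot: [-0.075, 0.699, 0.709, 0.054]
contact_force: [0.3, 0.1, -2.1]
gripper_width: 0.462
```

Run:
```python
from h import *
plan2([.42,.2213,.025],1,3)
p,d,K,k1,E=look("scene");save("s7",cv2.resize(p[110:300,60:330],(800,563),interpolation=cv2.INTER_CUBIC))
```

```text
t 10.4 pos [0.4088 0.223  0.0935] y0 0.92 tilt [-0.0311  0.1815] w 0.462 F [ 0.3  0.1 -2.1]
[-4.7,4.4,22.2,-0.03],[-4.7,4.4,22.2,-0.03],[-4.7,4.4,22.2,-0.03],
```

View pics/s7.png

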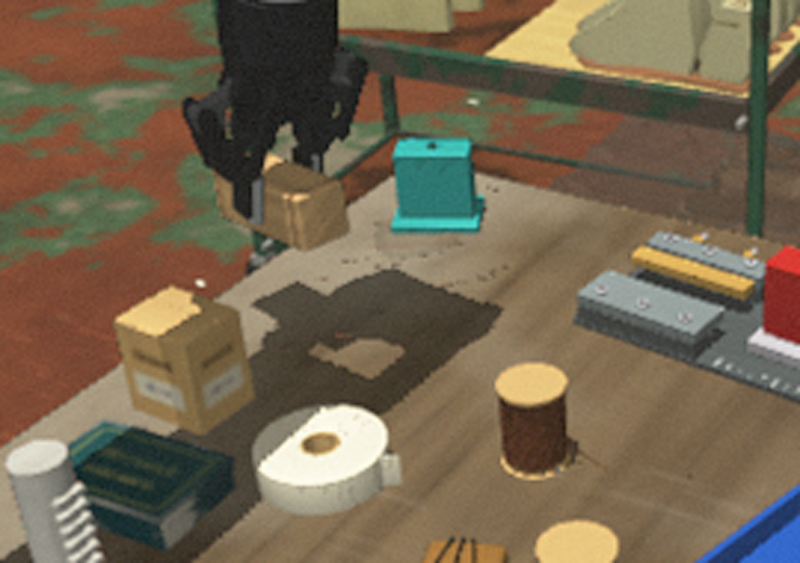

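The block is still held and slightly nose-down at crop (290,205). The stop stands on the bed at (785,295). I'm lowering the block to contact.

>>> step_arm(steps=[[-4.7,4,22,0],[-4.7,4,22,0],[-4.5,3,15,0],[0,0,0,0]])

```text
time: 10.85
tool_pos: [0.4216, 0.2165, 0.0296]
tool_rot: [-0.072, 0.7, 0.709, 0.054]
contact_force: [-0.2, 0.4, -2.2]
gripper_width: 0.458
```

>>> step_arm(steps=[[-1,0,6,0],[-1,0,5,0],[-1,0,4,0]])

```text
time: 11.15
tool_pos: [0.4234, 0.2152, 0.0147]
tool_rot: [-0.071, 0.701, 0.708, 0.055]
contact_force: [-0.1, 0.4, -2.2]
gripper_width: 0.462
```

>>> step_arm(steps=[[-0.5,0,3,0]])

```text
time: 11.25
tool_pos: [0.4238, 0.2149, 0.0129]
tool_rot: [-0.071, 0.7, 0.708, 0.055]
contact_force: [-11.6, -10.1, 23.2]
gripper_width: 0.457
```

>>> step_arm(steps=[[-0.5,0,3,0]])

```text
time: 11.35
tool_pos: [0.4246, 0.2148, 0.0124]
tool_rot: [-0.071, 0.699, 0.709, 0.054]
contact_force: [-7.6, -8.3, 18.6]
gripper_width: 0.457
```

>>> step_arm(steps=[[0,0,0,0],[0,0,0,0],[0,0,-5,0],[0,0,-20,0],[0,0,-40,0],[0,0,-40,0]], claw=100)

```text
time: 11.95
tool_pos: [0.4247, 0.196, 0.1161]
tool_rot: [-0.073, 0.699, 0.709, 0.052]
contact_force: [1.4, -0.2, 0.1]
gripper_width: 1.004
```

Run:
```python
from h import *
p,d,K,k1,E=look("wrist");W=cloud(d,K,k1,E);top_rect(W,.42,.215,.033,.05)
m=(abs(W[...,0]-.42)<.025)&(abs(W[...,1]-.215)<.06)&(W[...,2]>.03);print(np.percentile(W[m][:,2],[2,50,98]).round(4))
red()
p,d,K,k1,E=look("top");W=cloud(d,K,k1,E)
hsv=cv2.cvtColor(p,cv2.COLOR_RGB2HSV)
m=(hsv[...,1]>150)&((hsv[...,0]<6)|(hsv[...,0]>174))&(W[...,2]>.065)&(W[...,2]<.085)&(abs(W[...,0]-.61)<.05)&(abs(W[...,1]+.08)<.07)
print(m.sum(),cv2.minAreaRect((W[m][:,:2]*1000).astype(np.float32)) if m.any() else None)
plan2([.6135,-.083,.2],8.25,9)
```

```text
6763 ((424.0882263183594, 210.4019775390625), (40.38508987426758, 100.30000305175781), 1.0508489608764648) zmed 0.0394
[0.0382 0.2015 0.2199]
red n 645 front s pct [ 80.7 115.  137.7 138.1] zmax 0.0752
319 ((613.8873901367188, -85.1207504272461), (27.855724334716797, 59.46726989746094), 7.9662370681762695)
t 12.1 pos [0.428  0.1965 0.1191] y0 0.94 tilt [-0.0222  0.1769] w 1.0 F [-1.5  0.  -0.4]
[-29.2,19.9,-14.8,-0.81],[-29.5,19.5,-14.8,-0.81],[-29.8,19.1,-14.8,-0.81],[-30.0,18.7,-14.8,-0.81],[-30.3,18.2,-14.8,-0.81],[-30.6,17.8,-14.8,-0.81],[-30.8,17.4,-14.8,-0.81],[-31.1,16.9,-14.8,-0.81],[-31.3,16.5,-14.8,-0.81],
```

The block lies flat and upright on the bench: top at 39.4 mm, 40 x 100 mm. The stop stands at about (0.614, -0.085), jig x about +59.

>>> step_arm(steps=[[-31,22,-10,-0.8],[-31,21.5,-10,-0.8],[-32,21,-10,-0.8],[-32,20.5,-9,-0.8],[-32,20,-9,-0.8],[-32,19.5,-9,-0.8],[-33,19,-9,-0.8],[-33,18,-8,-0.8]])

```text
time: 12.9
tool_pos: [0.6061, -0.0605, 0.1329]
tool_rot: [-0.074, 0.653, 0.751, 0.056]
contact_force: [0.7, 1.4, 1.7]
gripper_width: 0.999
```

Run:
```python
from h import *
plan2([.614,-.0815,.14],8.2,2)
```

```text
t 12.9 pos [ 0.6061 -0.0605  0.1329] y0 8.03 tilt [-0.0384  0.1812] w 0.999 F [0.7 1.4 1.7]
[-10.1,2.4,-5.6,-0.09],[-10.1,2.4,-5.6,-0.09],
```

>>> step_arm(steps=[[-10,2.4,-3,0],[-10,2.4,-3,0],[0,0,0,0]])

```text
time: 13.2
tool_pos: [0.6139, -0.0837, 0.1309]
tool_rot: [-0.077, 0.655, 0.75, 0.055]
contact_force: [-0.5, 0.3, -0.0]
gripper_width: 1.001
```

Run:
```python
from h import *
p,d,K,k1,E=look("wrist");W=cloud(d,K,k1,E);top_rect(W,.614,-.085,.068,.082,.05)
plan2([.6145,-.0815,.06],8.2,3)
```

```text
3545 ((614.6577758789062, -85.96732330322266), (29.943836212158203, 59.33897018432617), 7.708557605743408) zmed 0.0745
t 13.25 pos [ 0.6134 -0.0828  0.1306] y0 7.86 tilt [-0.0439  0.1835] w 1.002 F [ 0.6  0.  -1.2]
[-4.1,0.9,23.2,-0.11],[-4.1,0.9,23.2,-0.11],[-4.1,0.9,23.2,-0.11],
```

>>> step_arm(steps=[[-4,0.9,23,0],[-4,0.9,23,0],[-4,0.9,23,0],[0,0,0,0]])

```text
time: 13.65
tool_pos: [0.6123, -0.0758, 0.0591]
tool_rot: [-0.078, 0.653, 0.751, 0.055]
contact_force: [0.7, 0.5, -0.8]
gripper_width: 0.995
```

Run:
```python
from h import *
plan2([.6139,-.0825,.036],7.8,2)
```

```text
t 13.65 pos [ 0.6123 -0.0758  0.0591] y0 8.14 tilt [-0.045   0.1848] w 0.995 F [ 0.7  0.5 -0.8]
[-5.5,0.5,10.7,0.17],[-5.5,0.5,10.7,0.17],
```

>>> step_arm(steps=[[-5.5,0.5,11,0.2],[-5.5,0.5,11,0.2],[0,0,0,0]])

```text
time: 13.95
tool_pos: [0.6141, -0.0809, 0.0359]
tool_rot: [-0.077, 0.655, 0.75, 0.055]
contact_force: [-0.1, -0.1, -0.5]
gripper_width: 0.995
```

Run:
```python
from h import *
plan2([.6139,-.0825,.036],7.8,1)
```

```text
t 13.95 pos [ 0.6141 -0.0809  0.0359] y0 7.86 tilt [-0.0434  0.1844] w 0.995 F [-0.1 -0.1 -0.5]
[-1.5,-0.4,-0.4,0.06],
```

>>> step_arm(steps=[[-1,-0.4,0,0],[0,0,0,0],[0,0,0,0],[0,0,0,0],[0,0,0,0]], claw=0)

```text
time: 14.45
tool_pos: [0.6156, -0.0829, 0.0384]
tool_rot: [-0.075, 0.655, 0.75, 0.056]
contact_force: [0.7, -0.2, -3.1]
gripper_width: 0.344
```

Run:
```python
from h import *
s=state();p=s["tool_pos"];plan2([p[0]-.005,p[1],.14],7.8,3)
```

```text
t 14.45 pos [ 0.6156 -0.0829  0.0384] y0 7.83 tilt [-0.0394  0.1831] w 0.344 F [ 0.7 -0.2 -3.1]
[6.5,-2.1,-33.2,0.01],[6.5,-2.1,-33.2,0.01],[6.5,-2.1,-33.2,0.01],
```

>>> step_arm(steps=[[6.5,-2,-33,0],[6.5,-2,-33,0],[6.5,-2,-33,0],[0,0,0,0]])

```text
time: 14.85
tool_pos: [0.608, -0.0821, 0.1381]
tool_rot: [-0.079, 0.655, 0.75, 0.054]
contact_force: [1.3, -0.4, -2.0]
gripper_width: 0.344
```

Run:
```python
from h import *
plan2([.4435,-.254,.125],0,7)
```

```text
t 14.85 pos [ 0.608  -0.0821  0.1381] y0 7.83 tilt [-0.0474  0.1849] w 0.344 F [ 1.3 -0.4 -2. ]
[-21.2,-26.6,-1.6,1.12],[-21.7,-26.2,-1.6,1.12],[-22.2,-25.7,-1.6,1.12],[-22.7,-25.3,-1.6,1.12],[-23.2,-24.8,-1.6,1.12],[-23.7,-24.4,-1.6,1.12],[-24.2,-23.9,-1.6,1.12],
```

>>> step_arm(steps=[[-21,-26.6,-2,1.1],[-21.7,-26,-2,1.1],[-22,-25.7,-2,1.1],[-22.7,-25,-2,1.1],[-23,-24.8,-2,1.1],[-23.7,-24.4,-2,1.1],[-24,-24,-2,1.1],[0,0,0,0]])

```text
time: 15.65
tool_pos: [0.4333, -0.2554, 0.1151]
tool_rot: [-0.089, 0.704, 0.703, 0.047]
contact_force: [0.2, 0.2, -2.8]
gripper_width: 0.346
```

Run:
```python
from h import *
plan2([.4435,-.254,.05],0,3)
```

```text
t 15.65 pos [ 0.4333 -0.2554  0.1151] y0 0.21 tilt [-0.059   0.1907] w 0.346 F [ 0.2  0.2 -2.8]
[-3.7,4.7,21.1,0.07],[-3.7,4.7,21.1,0.07],[-3.7,4.7,21.1,0.07],
```

>>> step_arm(steps=[[-3.7,4.7,21,0],[-3.7,4.7,21,0],[-3.7,4.7,19,0],[0,0,0,0]])

```text
time: 16.05
tool_pos: [0.4421, -0.2526, 0.0457]
tool_rot: [-0.091, 0.705, 0.702, 0.047]
contact_force: [-0.5, 0.5, -2.8]
gripper_width: 0.343
```

Run:
```python
from h import *
plan2([.4435,-.254,.04],0,3)
p,d,K,k1,E=look("scene");save("s8",cv2.resize(p[200:380,250:450],(660,594),interpolation=cv2.INTER_CUBIC))
```

```text
t 16.05 pos [ 0.4421 -0.2526  0.0457] y0 0.09 tilt [-0.0613  0.1948] w 0.343 F [-0.5  0.5 -2.8]
[-0.8,0.6,1.8,0.03],[-0.8,0.6,1.8,0.03],[-0.8,0.6,1.8,0.03],
```

View pics/s8.png

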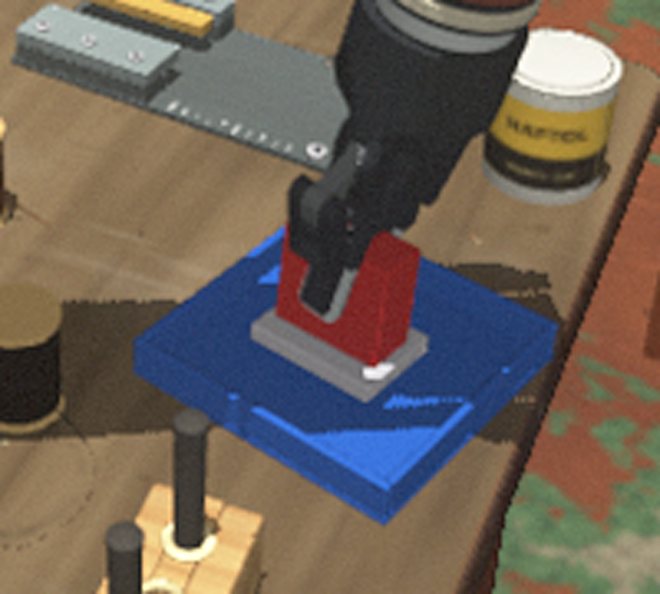

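Scene view: the stop is held nearly upright over the middle of the tray, foot at (340,355). I'm lowering it gently to contact.

>>> step_arm(steps=[[-0.8,0.5,4,0],[-0.5,0.3,2,0],[-0.5,0.3,2,0]])

```text
time: 16.4
tool_pos: [0.4447, -0.2536, 0.0402]
tool_rot: [-0.089, 0.705, 0.702, 0.047]
contact_force: [-0.8, -0.4, -2.8]
gripper_width: 0.344
```

>>> step_arm(steps=[[-0.4,0,2,0],[0,0,0,0]])

```text
time: 16.6
tool_pos: [0.4451, -0.254, 0.0389]
tool_rot: [-0.088, 0.705, 0.703, 0.048]
contact_force: [-0.4, 0.7, -3.5]
gripper_width: 0.341
```

>>> step_arm(steps=[[-0.4,0,2.5,0],[-0.4,0,2,0]])

```text
time: 16.8
tool_pos: [0.4454, -0.2544, 0.0362]
tool_rot: [-0.087, 0.705, 0.703, 0.048]
contact_force: [-5.5, 3.6, 10.9]
gripper_width: 0.341
```

>>> step_arm(steps=[[-0.4,0,2,0]])

```text
time: 16.9
tool_pos: [0.4454, -0.2544, 0.0362]
tool_rot: [-0.088, 0.704, 0.703, 0.048]
contact_force: [-6.1, 3.7, 14.4]
gripper_width: 0.343
```

>>> step_arm(steps=[[-0.5,0,4,0]])

```text
time: 17.0
tool_pos: [0.4455, -0.2545, 0.0362]
tool_rot: [-0.089, 0.704, 0.703, 0.048]
contact_force: [-12.8, 7.2, 29.9]
gripper_width: 0.34
```

>>> step_arm(steps=[[0,0,0,0],[0,0,0,0],[0,0,0,0],[2,0,-10,0],[8,0,-40,0],[8,0,-40,0],[8,0,-40,0],[0,0,0,0]], claw=100)

```text
time: 17.8
tool_pos: [0.4538, -0.2543, 0.1762]
tool_rot: [-0.089, 0.704, 0.703, 0.048]
contact_force: [0.8, -1.5, 0.4]
gripper_width: 1.0
```

Run:
```python
from h import *
s=state();print(s["time"],s["tool_pos"],s["contact_force"])
p,d,K,k1,E=look("scene");save("s9",cv2.resize(p[140:380,120:460],(800,565),interpolation=cv2.INTER_CUBIC));W=cloud(d,K,k1,E)
hsv=cv2.cvtColor(p,cv2.COLOR_RGB2HSV)
m=(hsv[...,1]>150)&((hsv[...,0]<6)|(hsv[...,0]>174))&(abs(W[...,0]-.4425)<.08)&(abs(W[...,1]+.257)<.08)&(W[...,2]>.01)
print("red in tray",m.sum(),np.percentile(W[m],[2,98],axis=0).round(3))
p,d,K,k1,E=look("wrist");W=cloud(d,K,k1,E);top_rect(W,.4425,-.257,.064,.08)
```

```text
17.8 [ 0.45384462 -0.25430988  0.17622907] [ 0.76809174 -1.45402981  0.36149266]
red in tray 1441 [[ 0.397 -0.317  0.019]
 [ 0.457 -0.233  0.451]]
2435 ((443.0644836425781, -257.8269958496094), (29.318138122558594, 59.70072555541992), 0.37706848978996277) zmed 0.0715
```

View pics/s9.png

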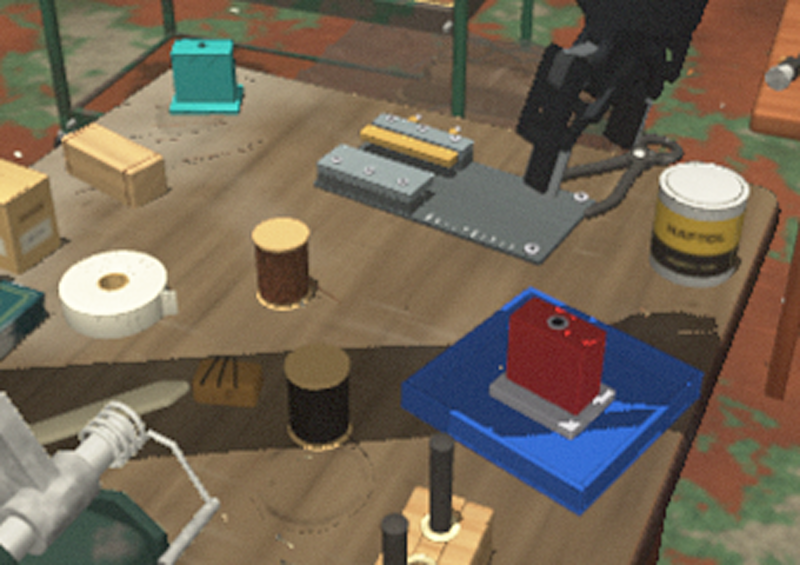

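The stop stands upright in the middle of the tray at (555,370), top at 71.5 mm (72 expected). The block lies flat at (115,165), and the pot and spool are in place.

```bash
python3 -c "
from h import *
print(job_done())"
```

```text
the job is handed in; nothing more can be done
None
```

I knocked the stop free with the block, put the block back on the bench and set the stop upright in the blue tray, then handed the job in at about 18 s.

**Pushing:** The first push stalled at jig x of about -8 mm. The arm had tilted under load, and the block went nose-down and pushed on the very top of the stem. I backed off and levelled the block in the pads by pressing its front end on the near end of the lips at about 25 N. The second push then took the stop to jig x of about +59 mm, clear of the lips and well short of the bed's end. The highest push reading, about 60 N, came during the first push, well under the 120 N limit.

**Last checks:**
- **Block:** it lies flat and right way up, its top 39.4 mm above the bench, about 11 mm from where it started.
- **Stop:** it stands at (0.443, -0.258), within 1 mm of the tray's centre. Its top is at 71.5 mm, where 72 mm is expected standing on the tray floor. I lowered it to contact before opening the gripper.
- **Rest of the scene:** the glue pot, brown spool and turquoise look-alike look undisturbed in the last picture; I judged that by eye and did not measure it.

**Disagreements:** the gripper stayed tilted by about 11° to the end, which did not affect the placing. The camera and arm readings of the stop's place in the slot differed by up to 6 mm.

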